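# Push the mist riser home in its push-fit fitting

## Robot

A 6-joint arm with a two-finger parallel gripper is mounted at the origin on a cart in front of the work surface, level with it; the furniture and walls round the work are solid. World frame = base frame: x ahead of the robot, y to its left, z up, the work surface at z = 0. Lengths are in m, angles in rad, forces in N, time in s.
With the tool pointing down it reaches from about 0.2 to 0.875 m from the base axis. Payload 3.4 kg.
Tool frame: the origin (TCP) lies between the finger pads; the fingertips stand 11 mm ahead of it and the grasp point (between the pads) lies 8 mm behind it; z points along the fingers, y is the line along which they close (so a half turn about z gives the same grasp; the last joint's range is limited). The gripper opens to 94 mm and grips with 3 to 60 N. Pads are 16 mm wide; open, the fingers measure 119 mm over their backs; the gripper's body (75 mm by 177 mm) begins 78 mm behind the grasp point.
Start: joints at [0.993, 0.276, 1.505, -0, 1.361, -0.121], TCP at [0.254, 0.516, 0.216] pointing down, gripper open.
Joint ranges: [-2.89, 2.89], [-0.75, 2.08], [0.22, 2.7], [-1.18, 4.32], [0.11, 2.71], [-2.7, 2.7]. Speed limits (rad/s): [2.57, 2.57, 3.14, 3.14, 3.14, 3.14].

## Interface

Orientations are given as a unit quaternion [x, y, z, w].
In Python, from plant import bot, eyes, ticket, finder gives the robot as it stands. The module is installed in compiled form; this text tells all that it offers.
- The arm moves only by the shell command python3 -m pendant 'ROWS'. ROWS is JSON, a list of rows, each an object with "dp": the shift along the tool's x, y, z in mm, a list of three; "rot": the turn, a rotation vector about the tool's x, y, z in degrees, a list of three; "jaw": the gripper's target within -1 to 1 (fully open at 1, half-way at 0, shut at -1). A call has exactly 8 rows; each row is the pose to reach, as a shift and turn from the pose commanded when the call began, along the tool's axes at that moment; what a row does not reach only later rows make up. A row lasts 1/8 s, in which the tool goes at most 62.5 mm and 10.7 degrees, less where a joint would pass 70% of its speed; a pose out of reach is approached as far as the arm can. A call with a gripper value outside its range is refused whole. The fingers move at their own pace and stop on an object; the grip force is fixed at half the most. Time passes only in rows, so rows that repeat a pose let the fingers close, or fill a call up. It gives the time, the measured TCP pose, the force, the opening and the grip force at its end, in the units of the state.
- bot.observe(): the state, without advancing time (a new reading comes with each control period).
- eyes.grab_frame(name): name is "scene" or "top" or "wrist"; returns a dict with "color" (480x640x3 uint8, red, green, blue), "fx", "fy", "cx", "cy" (pixels), "k1" (the pictures are not rectified: a ray, as slopes to the right and down, at radius r is drawn at 1 + k1 r^2 times it, then the intrinsics apply), "rvec" (rotation vector, rad) and "tvec" (3), from world to camera coordinates, as OpenCV has them. Camera axes: x right, y down, z forward; pixel columns grow to the right and rows downward; lengths in m; the calibration is good to about 2 mm. A picture is of the moment at which its call begins. There is no depth.
- ticket.finish_job(): hands the job in; it is judged then, once.
Trained networks look in a picture, given as the dict that the camera call returned (one of the last four; its "shot" number tells which), for a name from the list of things; names that differ only in an ending like _2 or _b are one class to them, and where a whole thing is asked for, a point or a joint stands for the part that bears it (a point fixed in the world has none). Each returns a list of dicts, best first, with "confidence" (0 to 1); they miss things now and then, are a little off and sometimes report something else, mostly with a low value. They report only what shows in the picture. A call takes as long as a camera call. They do not tell look-alikes from the thing itself.
- finder.look_for(picture, label): "point" ([x, y, z] in m, in the coordinates of the camera as it stood for that picture, good to about 4 mm: the middle of the surface that is visible of it).
The state is a dict: "clock": time; "q": joint angles; "joint_velocities": joint speeds; "joint_torque": joint torques, N m; "eef_pos": TCP position; "tool_rot": TCP orientation; "wrist_force": force on the tool from outside, world axes, zero at the start; "ft_torque": the same for the moment, N m; "finger_gap": finger opening in m; "grasp_force": force on a finger pad.
Only numpy, scipy, OpenCV 4.12 (cv2) and the standard library are available. Lean on these libraries where they do the work, as an engineer would, in place of code of your own. Each camera call takes 0.05 s, during which the arm holds its last target. There are 200 camera calls.

## Task

The mist riser of the cheese counter has been washed and lies in its sloping drain rest. First stand it upright in the plain metal setting stand, foot down, and let go of it; then take hold of it afresh and push it, foot first and upright, into the white push-fit fitting, past the stiff seal until it bottoms fully home, and let go. Leave the cheeses where they are.

Things in the scene. Friction and masses are not known exactly. Their poses are not given: they have to be found in the camera images.
- riser_center (a point): centre of the riser, the loose thing to handle: a straight round steel tube 150 mm long in all (75 mm each way), 20 mm in diameter, 0.10 to 0.15 kg, with a grey head on top. Its z axis runs along the tube from foot to head; it is alike all round. At the start it lies in the drain rest, its head end raised 25 degrees from level.
- riser_head (a point): middle of the riser's head, 65 mm from its centre along z: the top 20 mm of the tube, ribbed grey plastic of 24 mm diameter. Same axes as riser_center.
- riser_foot (a point): centre of the riser's flat foot end face, 75 mm from its centre along -z. The last 4.5 mm taper to 15 mm diameter. A thin black ring round the tube 50 mm above the foot marks the push-in depth. Same axes as riser_center.
- rest: aluminium drain rest, fixed, place varies: plate 62 x 150 x 8 mm, origin under its centre. The tube lies over its y axis, head to +y and up, its centre 68 mm above the deck. Two open V saddles carry the tube from below 15-25 and 107-117 mm from the foot, staying below its axis, and a plate stops its foot; between the saddles it is free to grasp and it lifts straight out.
- stand_floor (a point): centre of the inner floor of the setting stand, where the foot stands; 8 mm above the deck, z up. Plain aluminium cup on a round 80 mm foot, fixed, place varies: bore 24 mm wide and 28 mm deep, above it a cone widening to a 44 mm mouth, 40 mm above this floor. A tube let go in it stands by itself, leaning a few degrees at most. A tall glass arch stands 0.2 m or so to the right of the right-hand place.
- fitting_floor (a point): centre of the bottom of the fitting's bore, 12 mm above the deck, z up; fully home the foot rests here and the ring mark is level with the rim. The fitting is a white round body 42 mm wide on a 64 mm flange with a steel collar at the mouth and a hose tail at one side; fixed, its place varies and may be exchanged with the stand's. Bore 23 mm wide.
- fitting_mouth (a point): centre of the fitting's rim, 50 mm above the bore's bottom. The top 8 mm are a lead-in cone 36 mm wide at the rim. A sprung black seal in the bore stops the foot about 22 mm above the bottom; a push of about 6 to 13 N passes it, a few N then carry it on to the hard bottom, and the seal then holds the tube.
- smoked_brick: loose brown cheese brick 53 x 82 x 38 mm, a bystander; origin at its underside
- stagionato_brick: loose pale cheese brick 57 x 92 x 40 mm, a bystander; origin at its underside
- caciotta_small: loose small round cheese 101 x 97 x 46 mm, a bystander; origin at its underside
There are look-alikes about, which are no part of the job. What is shaped like the part that bears fitting_floor but green is not meant.

How it is judged:
By the outcome, as a careful person would: the job done as asked, in the order asked, and still so for the second after the job is handed in, with the robot touching nothing.
It also fails if it takes over 64 s, if anything falls off the work surface, if the arm or the gripper's body presses on something with over 40 N, if the wrist force passes 120 N, or if a joint passes its speed limit or range.

## Working session

There is one attempt and no reset: what is moved stays moved. The work goes in short steps, Python scripts to look and compute and a shell command to move; the robot and the scene stay as the last step left them, time stands still between calls to the robot, and variables do not carry over. Pictures are saved under pics/ and viewed, at most 10 in all, crops included, and the job is handed in when it is done.

```bash
mkdir -p pics; cat > h.py <<'E'
import numpy as np, cv2
from scipy.spatial.transform import Rotation as R
from plant import bot, eyes, ticket, finder
def cam(f): return R.from_rotvec(np.ravel(f["rvec"])).as_matrix(), np.ravel(f["tvec"])
def c2w(f,p):
    M,t=cam(f); return M.T@(np.array(p)-t)
def px2w(f,u,v,z):
    "pixel -> world point on plane z"
    xd=np.array([(u-f["cx"])/f["fx"],(v-f["cy"])/f["fy"]]); x=xd.copy()
    for _ in range(30): x=xd/(1+f["k1"]*(x@x))
    M,t=cam(f); d=M.T@np.array([x[0],x[1],1]); o=-M.T@t
    return o+d*(z-o[2])/d[2]
def w2px(f,p):
    M,t=cam(f); c=M@np.array(p)+t; x=c[:2]/c[2]; x=x*(1+f["k1"]*(x@x))
    return np.array([f["fx"]*x[0]+f["cx"],f["fy"]*x[1]+f["cy"]])
def save(f,n,crop=None,s=1):
    im=f["color"][:,:,::-1]
    if crop: im=im[crop[1]:crop[3],crop[0]:crop[2]]
    cv2.imwrite("pics/"+n,cv2.resize(im,None,fx=s,fy=s,interpolation=cv2.INTER_CUBIC))
def tool(p):
    "world target -> dp in mm in tool axes now"
    s=bot.observe(); return R.from_quat(s["tool_rot"]).inv().apply(np.array(p)-s["eef_pos"])*1000
E
python3 - <<'E'
from h import *
np.set_printoptions(precision=3,suppress=True)
s=bot.observe(); print(s["clock"],s["eef_pos"],R.from_quat(s["tool_rot"]).as_matrix(),s["finger_gap"])
for n in ["top","scene"]:
    f=eyes.grab_frame(n); save(f,n+"0.png")
    M,t=cam(f); print(n,-M.T@t,f["fx"],f["k1"])
    for l in ["riser_center","riser_head","riser_foot","rest","stand_floor","fitting_floor","fitting_mouth","smoked_brick","stagionato_brick","caciotta_small"]:
        for d in finder.look_for(f,l)[:3]:
            p=c2w(f,d["point"]); print(l,round(d["confidence"],2),p,w2px(f,p).round())
E
```

```text
0.0 [0.253 0.516 0.216] [[-0.897  0.441 -0.001]
 [ 0.441  0.897 -0.001]
 [ 0.    -0.002 -1.   ]] 0.09380734158938443
top [0.42  0.033 0.947] 474.9213649688503 0.004259111684913836
riser_center 0.79 [0.559 0.175 0.079] [236. 205.]
riser_center 0.4 [0.546 0.166 0.008] [246. 217.]
riser_center 0.17 [0.364 0.062 0.039] [299. 309.]
riser_head 0.85 [0.553 0.18  0.076] [233. 208.]
riser_foot 0.87 [0.556 0.174 0.08 ] [236. 206.]
rest 0.64 [ 0.665 -0.166  0.044] [414. 151.]
rest 0.55 [0.548 0.168 0.01 ] [245. 216.]
rest 0.36 [ 0.527 -0.183  0.034] [424. 222.]
stand_floor 0.8 [ 0.51  -0.029  0.011] [344. 233.]
fitting_floor 0.94 [0.389 0.24  0.034] [205. 297.]
fitting_floor 0.74 [ 0.526 -0.187  0.033] [426. 222.]
fitting_mouth 0.78 [0.396 0.238 0.029] [207. 294.]
fitting_mouth 0.7 [ 0.527 -0.184  0.032] [424. 222.]
smoked_brick 0.65 [ 0.367 -0.141  0.038] [406. 305.]
stagionato_brick 0.34 [0.546 0.167 0.008] [246. 217.]
caciotta_small 0.75 [ 0.666 -0.17   0.046] [416. 150.]
caciotta_small 0.42 [0.554 0.176 0.079] [235. 208.]
scene [-0.116 -0.451  0.841] 587.4113197231911 -0.05645824655963104
riser_center 0.65 [0.553 0.169 0.077] [281. 199.]
riser_center 0.52 [ 0.651 -0.18   0.041] [454. 262.]
riser_foot 0.78 [0.551 0.168 0.076] [280. 201.]
rest 0.81 [0.545 0.169 0.012] [279. 225.]
stand_floor 0.72 [ 0.512 -0.038  0.014] [350. 280.]
stand_floor 0.58 [0.349 0.061 0.038] [252. 298.]
fitting_floor 0.89 [0.387 0.231 0.029] [202. 248.]
fitting_floor 0.85 [ 0.521 -0.189  0.027] [422. 311.]
fitting_mouth 0.79 [ 0.518 -0.196  0.031] [425. 312.]
fitting_mouth 0.79 [0.386 0.232 0.03 ] [201. 248.]
fitting_mouth 0.3 [0.554 0.167 0.076] [281. 200.]
smoked_brick 0.81 [ 0.359 -0.153  0.035] [353. 357.]
stagionato_brick 0.74 [0.35  0.06  0.032] [254. 300.]
caciotta_small 0.63 [ 0.649 -0.179  0.04 ] [453. 262.]
```

View pics/top0.png

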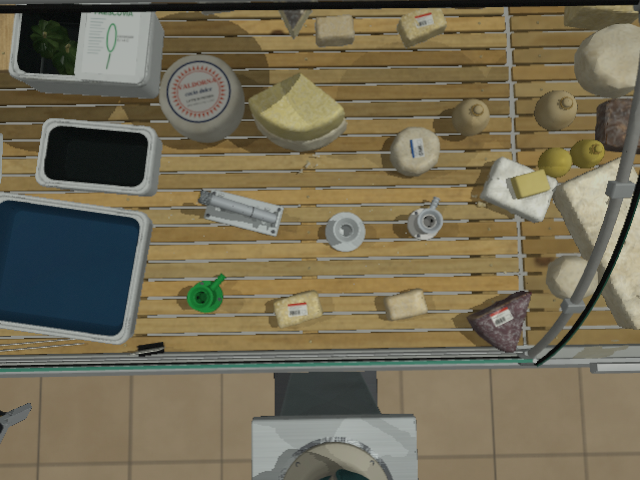

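View pics/scene0.png

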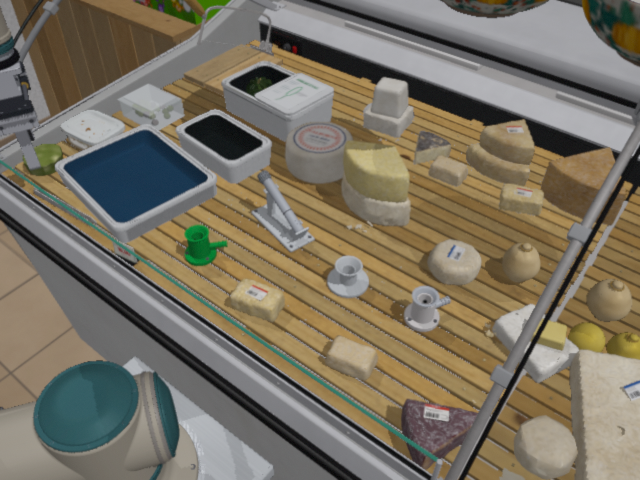

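Candidates in the top picture: 
- **Riser:** the tube in the rest at (240,212), head at (207,196). The detector also gives weak riser hits on a cheese at (299,309).
- **Fitting:** white body at (426,221). The green look-alike at (205,296) is not meant.
- **Stand:** plain cup at (345,231).

I choose the riser in the rest, the white fitting and the plain cup, and check them in one crop.

```bash
python3 - <<'E'
from h import *
f=eyes.grab_frame("top"); save(f,"c1.png",(190,180,450,260),3)
E
```

```text
(no output)
```

View pics/c1.png

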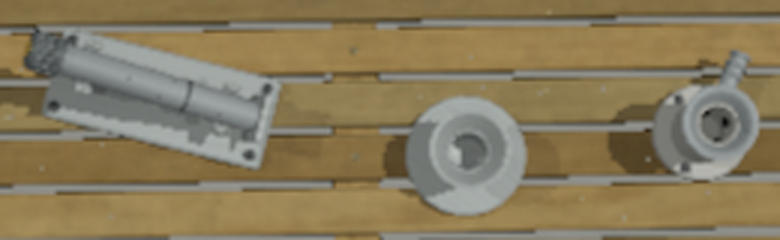

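The crop shows the riser with its ring mark at (189,96) and its head at (45,52). The stand cup is centred on (468,148). The white fitting's rim is at (719,120), and its hose tail is upper right.

```bash
python3 - <<'E'
from h import *
np.set_printoptions(precision=4,suppress=True)
f=eyes.grab_frame("top")
P=lambda u,v,z:px2w(f,190+u/3-.33,180+v/3-.33,z)
h=P(45,54,.068+.065*np.sin(np.radians(25))); r=P(189,96,.0574); ft=P(256,113,.0363)
print(h,r,ft, [np.degrees(np.arctan2(*(h-x)[:2][::-1])) for x in (r,ft)])
print("len",np.linalg.norm((h-ft)[:2]),140*np.cos(np.radians(25)))
print("stand",P(468,148,.048),P(467,156,.004)); print("fit",P(719,119,.062))
d=(h-ft)/np.linalg.norm(h-ft); print("center",(h-.065*d), r+.025*d)
yaw=np.arctan2(d[1],d[0]); hd=np.array([np.cos(yaw),np.sin(yaw),0]); k=np.array([0,0,1.])
z=-np.cos(np.radians(25))*k-np.sin(np.radians(25))*hd   # points down and to foot
c=(h-.065*d+r+.025*d)/2; c[2]=.068
g=c+.008*d
s=bot.observe(); R0=R.from_quat(s["tool_rot"])
for sg in (1,-1):
    y=sg*np.cross(k,hd); x=np.cross(y,z); Rt=R.from_matrix(np.c_[x,y,z])
    tcp=g+.008*z
    print(sg,"g",g,"tcp",tcp,"rotvec",np.degrees((R0.inv()*Rt).as_rotvec()),"dp",R0.inv().apply(tcp-.1*z-s["eef_pos"])*1000, Rt.as_quat())
np.savez("t.npz",c=c,d=d)
E
```

```text
[0.5703 0.2281 0.0955] [0.5488 0.1463 0.0574] [0.5401 0.1059 0.0363] [np.float64(75.29153582761849), np.float64(76.12787771189927)]
len 0.12594247022980004 126.883090185131
stand [ 0.5139 -0.0294  0.048 ] [ 0.5132 -0.0316  0.004 ]
fit [ 0.5281 -0.1861  0.062 ]
center [0.5562 0.171  0.0678] [0.5543 0.1682 0.068 ]
1 g [0.557  0.1767 0.0714] tcp [0.5562 0.1734 0.0642] rotvec [  22.2819   17.9473 -100.4811] dp [-413.6832 -132.8191   61.6961] [-0.6019  0.7687 -0.1334 -0.1704]
-1 g [0.557  0.1767 0.0714] tcp [0.5562 0.1734 0.0642] rotvec [ 16.9384 -21.0293  76.3801] dp [-413.6832 -132.8191   61.6961] [ 0.7687  0.6019 -0.1704  0.1334]
```

```bash
python3 -m pendant '[{"dp":[-50,-15,-10],"rot":[2,-3,10],"jaw":1},{"dp":[-105,-32,-10],"rot":[4,-5,20],"jaw":1},{"dp":[-160,-50,0],"rot":[6,-8,29],"jaw":1},{"dp":[-215,-68,10],"rot":[8,-11,39],"jaw":1},{"dp":[-270,-86,20],"rot":[11,-13,48],"jaw":1},{"dp":[-325,-104,35],"rot":[13,-16,58],"jaw":1},{"dp":[-380,-122,50],"rot":[15,-18.5,67],"jaw":1},{"dp":[-413.7,-132.8,61.7],"rot":[16.94,-21.03,76.38],"jaw":1}]'
python3 -m pendant '[{"dp":[0,0,0],"rot":[0,0,0],"jaw":1},{"dp":[0,0,0],"rot":[0,0,0],"jaw":1},{"dp":[0,0,0],"rot":[0,0,0],"jaw":1},{"dp":[0,0,0],"rot":[0,0,0],"jaw":0.2},{"dp":[0,0,0],"rot":[0,0,0],"jaw":0.2},{"dp":[0,0,0],"rot":[0,0,0],"jaw":0.2},{"dp":[0,0,0],"rot":[0,0,0],"jaw":0.2},{"dp":[0,0,0],"rot":[0,0,0],"jaw":0.2}]'
python3 - <<'E'
from h import *
np.set_printoptions(precision=4,suppress=True)
s=bot.observe(); print(s["clock"],s["q"],s["eef_pos"],s["tool_rot"],s["finger_gap"])
f=eyes.grab_frame("wrist"); save(f,"w1.png")
t=np.load("t.npz")
for q in (-.075,-.025,.055,.065,.075): print(q,w2px(f,t["c"]+q*t["d"]))
E
```

```text
clock: 2.2
eef_pos: [0.5679, 0.2125, 0.154]
tool_rot: [0.771, 0.599, -0.171, 0.134]
wrist_force: [-0.3, 0.5, -0.8]
finger_gap: 0.094
grasp_force: 0.0
clock: 3.2
eef_pos: [0.5664, 0.2144, 0.1548]
tool_rot: [0.769, 0.602, -0.17, 0.133]
wrist_force: [-0.2, 0.0, -0.0]
finger_gap: 0.0563
grasp_force: 0.0
3.2 [ 0.4511  0.5337  1.3325 -0.3311  1.5654  0.7437] [0.5664 0.2144 0.1548] [ 0.7686  0.602  -0.1704  0.1335] 0.05628586945782495
-0.075 [319.2988 284.9742]
-0.025 [319.3594 264.0344]
0.055 [319.5064 213.1785]
0.065 [319.5315 204.4595]
0.075 [319.5588 194.993 ]
```

View pics/w1.png

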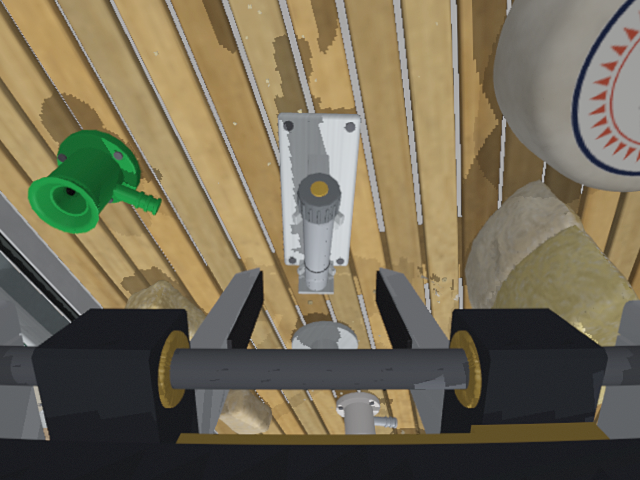

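The wrist view shows the tube lying centred between the fingers. Its head is at (320,190) and the ring at (317,268), which agrees with the prediction, so I go in.

```bash
python3 -m pendant '[{"dp":[0,0,35],"rot":[0,0,0],"jaw":0.2},{"dp":[0,0,70],"rot":[0,0,0],"jaw":0.2},{"dp":[0,-0.5,90],"rot":[0,0,0],"jaw":0.2},{"dp":[0,-0.5,100],"rot":[0,0,0],"jaw":0.2},{"dp":[0,-0.5,100],"rot":[0,0,0],"jaw":0.2},{"dp":[0,-0.5,100],"rot":[0,0,0],"jaw":-1},{"dp":[0,-0.5,100],"rot":[0,0,0],"jaw":-1},{"dp":[0,-0.5,100],"rot":[0,0,0],"jaw":-1}]'
python3 -m pendant '[{"dp":[0,0,0],"rot":[0,0,0],"jaw":-1},{"dp":[0,0,0],"rot":[0,0,0],"jaw":-1},{"dp":[0,0,0],"rot":[0,0,0],"jaw":-1},{"dp":[0,0,0],"rot":[0,0,0],"jaw":-1},{"dp":[0,0,0],"rot":[0,0,0],"jaw":-1},{"dp":[0,0,0],"rot":[0,0,0],"jaw":-1},{"dp":[0,0,0],"rot":[0,0,0],"jaw":-1},{"dp":[0,0,0],"rot":[0,0,0],"jaw":-1}]'
python3 - <<'E'
from h import *
np.set_printoptions(precision=4,suppress=True)
s=bot.observe();R0=R.from_quat(s["tool_rot"])
print("lift100",R0.inv().apply([0,0,100]), R0.as_matrix())
E
```

```text
clock: 4.25
eef_pos: [0.5561, 0.1739, 0.0646]
tool_rot: [0.769, 0.602, -0.17, 0.134]
wrist_force: [-0.1, -0.5, 0.7]
finger_gap: 0.0299
grasp_force: 0.0
clock: 5.25
eef_pos: [0.5549, 0.1739, 0.0643]
tool_rot: [0.769, 0.602, -0.171, 0.133]
wrist_force: [-4.0, 3.6, 4.6]
finger_gap: 0.0194
grasp_force: 30.0
lift100 [-42.2455  -0.1465 -90.6383] [[ 0.2174  0.9706 -0.1029]
 [ 0.8799 -0.2405 -0.4097]
 [-0.4225 -0.0015 -0.9064]]
```

```bash
python3 - <<'E'
from h import *
np.set_printoptions(precision=4,suppress=True)
s=bot.observe();R0=R.from_quat(s["tool_rot"])
Rt=R0*R.from_rotvec([0,65,0],degrees=True); z=Rt.as_matrix()[:,2]
a=Rt.apply([np.cos(np.radians(50)),0,-np.sin(np.radians(50))]); print("a",a,"z",z)
for h in (.171,.20):
  print(R0.inv().apply(np.array([.5137,-.0305,h])+.008*z-s["eef_pos"])*1000)
E
python3 -m pendant '[{"dp":[-10,0,-22],"rot":[0,0,0],"jaw":-1},{"dp":[-30,0,-62],"rot":[0,0,0],"jaw":-1},{"dp":[-51,0,-109],"rot":[0,0,0],"jaw":-1},{"dp":[-51,0,-109],"rot":[0,10,0],"jaw":-1},{"dp":[-51,0,-109],"rot":[0,20,0],"jaw":-1},{"dp":[-51,0,-109],"rot":[0,30,0],"jaw":-1},{"dp":[-51,0,-109],"rot":[0,40,0],"jaw":-1},{"dp":[-51,0,-109],"rot":[0,50,0],"jaw":-1}]'
python3 - <<'E'
from h import *
np.set_printoptions(precision=4,suppress=True)
s=bot.observe();R0=R.from_quat(s["tool_rot"]); print(s["q"])
Rt=R0*R.from_rotvec([0,15,0],degrees=True); z=Rt.as_matrix()[:,2]
print(z,R0.inv().apply(np.array([.5137,-.0305,.2])+.008*z-s["eef_pos"])*1000)
E
```

```text
a [ 0.0014 -0.0005  1.    ] z [ 0.1535  0.6243 -0.7659]
[-226.652     9.0447   -5.3204]
[-238.9032    9.0023  -31.6055]
clock: 6.25
eef_pos: [0.5564, 0.1718, 0.1849]
tool_rot: [0.768, 0.602, 0.173, -0.132]
wrist_force: [-0.4, 0.1, -2.6]
finger_gap: 0.0191
grasp_force: 30.0
[-0.1043  0.2372  1.7361  0.4793  1.1458 -0.0591]
[ 0.1581  0.6249 -0.7645] [-178.5881    7.0922  -93.681 ]
```

```bash
python3 -m pendant '[{"dp":[-20,1,-10],"rot":[0,8,0],"jaw":-1},{"dp":[-55,2,-29],"rot":[0,15,0],"jaw":-1},{"dp":[-90,4,-47],"rot":[0,15,0],"jaw":-1},{"dp":[-125,5,-66],"rot":[0,15,0],"jaw":-1},{"dp":[-160,6,-84],"rot":[0,15,0],"jaw":-1},{"dp":[-178.6,7.1,-93.7],"rot":[0,15,0],"jaw":-1},{"dp":[-178.6,7.1,-93.7],"rot":[0,15,0],"jaw":-1},{"dp":[-178.6,7.1,-93.7],"rot":[0,15,0],"jaw":-1}]'
python3 - <<'E'
from h import *
np.set_printoptions(precision=4,suppress=True)
s=bot.observe();print(s["q"],s["eef_pos"]);Rm=R.from_quat(s["tool_rot"])
g=s["eef_pos"]+Rm.apply([0,0,-.008]); a=Rm.apply([np.cos(np.radians(50)),0,-np.sin(np.radians(50))]);print(g,a)
f=eyes.grab_frame("scene"); k=eyes.grab_frame("top")
for n,F in (("s",f),("t",k)):
  for q in(.067,-.033,-.083): print(n,q,w2px(F,g+q*a))
  print(w2px(F,[.5137,-.0305,.048]))
A=cv2.resize(f["color"][170:320,270:400],None,fx=3,fy=3,interpolation=2)
B=cv2.resize(k["color"][170:270,290:400],None,fx=3,fy=3,interpolation=2)
B=cv2.copyMakeBorder(B,0,150,0,0,cv2.BORDER_CONSTANT)
cv2.imwrite("pics/u1.png",np.hstack([A,B])[:,:,::-1])
E
```

```text
clock: 7.25
eef_pos: [0.5141, -0.023, 0.1938]
tool_rot: [0.74, 0.58, 0.269, -0.211]
wrist_force: [-0.8, 0.3, -1.4]
finger_gap: 0.0197
grasp_force: 30.0
[-0.6506  0.2904  1.783   0.6384  1.426  -0.6221] [ 0.5141 -0.023   0.1938]
[ 0.5129 -0.028   0.1999] [ 0.0004 -0.0003  1.    ]
s 0.067 [352.0845 170.3888]
s -0.033 [349.5845 216.8617]
s -0.083 [348.4515 237.802 ]
[348.3995 264.8295]
t 0.067 [354.9539 213.7562]
t -0.033 [349.6915 222.0958]
t -0.083 [347.5306 225.5202]
[346.2721 229.1226]
```

View pics/u1.png

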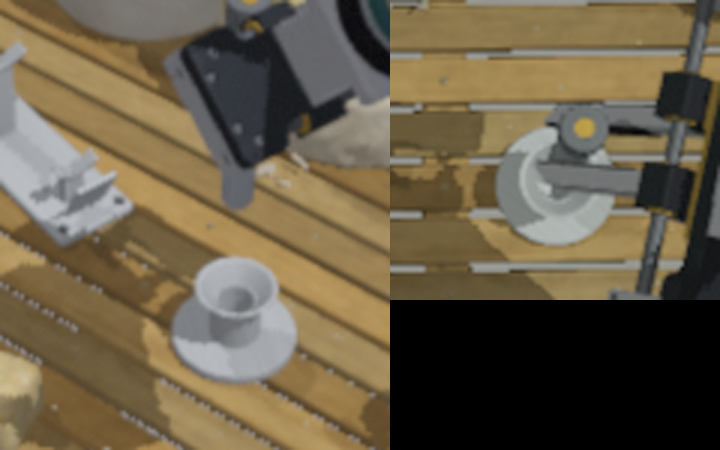

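The scene half of the crop shows the upright tube's foot at (349,238) and the cup mouth at (348.7,265.7), and the top half shows the head at (355,212). All are within about 1 px of prediction, so I lower it.

```bash
python3 - <<'E'
from h import *
np.set_printoptions(precision=2,suppress=True)
s=bot.observe();Rm=R.from_quat(s["tool_rot"])
for h in (.052,.012,.009): print(tool(np.array([.5135,-.0303,h+.083])+Rm.apply([0,0,.008])))
E
```

```text
[-43.69   1.3   48.24]
[-69.41   1.32  78.88]
[-71.34   1.32  81.18]
```

```bash
python3 -m pendant '[{"dp":[-20,1,22],"rot":[0,0,0],"jaw":-1},{"dp":[-43.7,1.3,48.2],"rot":[0,0,0],"jaw":-1},{"dp":[-50,1.3,55.8],"rot":[0,0,0],"jaw":-1},{"dp":[-57,1.3,64],"rot":[0,0,0],"jaw":-1},{"dp":[-64,1.3,72],"rot":[0,0,0],"jaw":-1},{"dp":[-69.4,1.3,78.9],"rot":[0,0,0],"jaw":-1},{"dp":[-69.4,1.3,78.9],"rot":[0,0,0],"jaw":-1},{"dp":[-69.4,1.3,78.9],"rot":[0,0,0],"jaw":-1}]'
python3 - <<'E'
from h import *
np.set_printoptions(precision=4,suppress=True)
s=bot.observe();Rm=R.from_quat(s["tool_rot"]); print(s["eef_pos"]+Rm.apply([0,0,-.008])); print(Rm.apply([np.cos(np.radians(50)),0,-np.sin(np.radians(50))]),Rm.as_matrix(),s["ft_torque"])
E
```

```text
clock: 8.35
eef_pos: [0.5151, -0.0267, 0.0891]
tool_rot: [0.74, 0.579, 0.269, -0.211]
wrist_force: [0.2, 0.2, -1.1]
finger_gap: 0.0191
grasp_force: 30.0
[ 0.5139 -0.0317  0.0953]
[-0.0004  0.0002  1.    ] [[ 0.1835  0.9708  0.1544]
 [ 0.7438 -0.2398  0.6239]
 [ 0.6427  0.0004 -0.7661]] [-0.4154  0.2687  0.0376]
```

```bash
python3 -m pendant '[{"dp":[-1,0,1.2],"rot":[0,0,0],"jaw":-1},{"dp":[-2,0,2.3],"rot":[0,0,0],"jaw":-1},{"dp":[-2,0,2.3],"rot":[0,0,0],"jaw":-1},{"dp":[-2,0,2.3],"rot":[0,0,0],"jaw":0},{"dp":[-2,0,2.3],"rot":[0,0,0],"jaw":0},{"dp":[-2,0,2.3],"rot":[0,0,0],"jaw":0},{"dp":[-2,0,2.3],"rot":[0,0,0],"jaw":0},{"dp":[-2,0,2.3],"rot":[0,0,0],"jaw":0}]'
python3 -m pendant '[{"dp":[0,0,-10],"rot":[0,0,0],"jaw":0},{"dp":[0,0,-25],"rot":[0,0,0],"jaw":0},{"dp":[0,0,-50],"rot":[0,0,0],"jaw":0},{"dp":[0,0,-80],"rot":[0,0,0],"jaw":0},{"dp":[0,0,-120],"rot":[0,0,0],"jaw":0},{"dp":[0,0,-150],"rot":[0,0,0],"jaw":0.5},{"dp":[0,0,-150],"rot":[0,0,0],"jaw":0.5},{"dp":[0,0,-150],"rot":[0,0,0],"jaw":0.5}]'
python3 - <<'E'
from h import *
np.set_printoptions(precision=4,suppress=True)
s=bot.observe();print(s["q"])
f=eyes.grab_frame("scene"); k=eyes.grab_frame("top")
for n,F in (("s",f),("t",k)):
  for z in(.158,.149,.138,.048): print(n,z,w2px(F,[.5137,-.0305,z]))
A=cv2.resize(f["color"][180:300,300:400],None,fx=4,fy=4,interpolation=2)
B=cv2.resize(k["color"][180:260,300:395],None,fx=4,fy=4,interpolation=2)
B=cv2.copyMakeBorder(B,0,160,0,0,cv2.BORDER_CONSTANT)
cv2.imwrite("pics/u2.png",np.hstack([A,B])[:,:,::-1])
Rm=R.from_quat(s["tool_rot"]); hd=np.array([np.cos(1.32),np.sin(1.32),0])
for yaw in (0,30,60,90,-30,-60,-90):
  # keep y_tool, tilt to vertical, then yaw about world z
  M=R.from_euler('z',yaw,degrees=True)*(Rm*R.from_rotvec([0,-40,0],degrees=True)); print(yaw,M.as_matrix()[:,2],np.degrees((Rm.inv()*M).as_rotvec()))
print(tool([.5137,-.0305,.25]))
E
```

```text
clock: 9.35
eef_pos: [0.515, -0.0267, 0.0859]
tool_rot: [0.74, 0.579, 0.269, -0.211]
wrist_force: [0.3, 0.6, -0.0]
finger_gap: 0.0474
grasp_force: 0.0
clock: 10.35
eef_pos: [0.4914, -0.1199, 0.2004]
tool_rot: [0.74, 0.579, 0.269, -0.211]
wrist_force: [-0.2, 1.0, 0.3]
finger_gap: 0.0696
grasp_force: 0.0
[-0.8131  0.3335  1.6967  0.5716  1.543  -0.7153]
s 0.158 [350.8483 221.0563]
s 0.149 [350.6349 224.8835]
s 0.138 [350.3774 229.4984]
s 0.048 [348.3995 264.8295]
t 0.158 [350.7787 222.2004]
t 0.149 [350.3638 222.8376]
t 0.138 [349.8692 223.5974]
t 0.048 [346.2721 229.1226]
0 [-0.0007  0.0005 -1.    ] [  0. -40.  -0.]
30 [-0.0009  0.0001 -1.    ] [ 10.4769 -39.0923 -28.7581]
60 [-0.0008 -0.0004 -1.    ] [ 20.9295 -36.2694 -57.4494]
90 [-0.0005 -0.0007 -1.    ] [ 31.3279 -31.3743 -85.9917]
-30 [-0.0004  0.0008 -1.    ] [-10.4764 -39.0418  28.7566]
-60 [ 0.0001  0.0009 -1.    ] [-20.9273 -36.1687  57.4433]
-90 [ 0.0005  0.0007 -1.    ] [-31.3228 -31.2244  85.9778]
[102.2053   0.4627  20.6809]
```

View pics/u2.png

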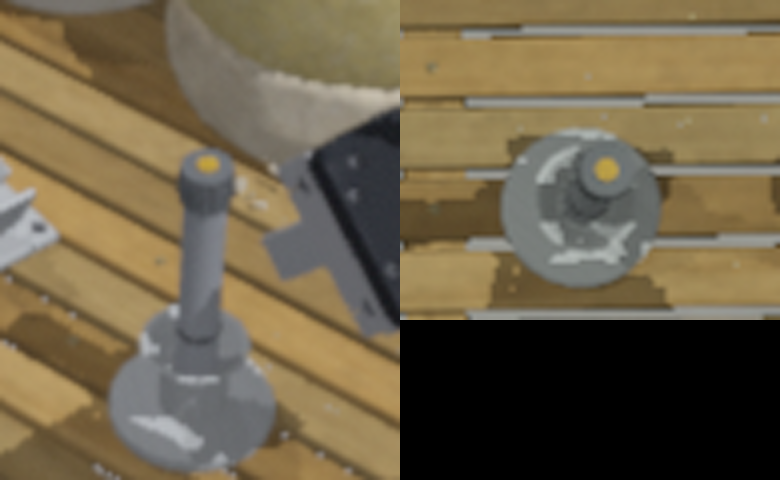

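The riser stands almost plumb by itself. Its head top is at (352,221) in the scene view and (351,222.5) in the top view, against a plumb prediction of (351,221) and (351,222). Next comes a fresh grasp from above.

```bash
python3 - <<'E'
from h import *
np.set_printoptions(precision=4,suppress=True)
print(tool([.5132,-.0315,.23]), tool([.50,-.09,.25]))
for n,u,v in (("scene",352,221.25),("top",351.2,222.4)): print(px2w(eyes.grab_frame(n),u,v,.158))
E
```

```text
[88.4981  0.2544 35.2864] [ 55.482    1.3902 -18.6129]
[ 0.5145 -0.0324  0.158 ]
[ 0.5134 -0.0312  0.158 ]
```

```bash
python3 -m pendant '[{"dp":[28,1,-9],"rot":[0,-10,0],"jaw":0.5},{"dp":[55,1,-19],"rot":[0,-20,0],"jaw":0.5},{"dp":[72,1,10],"rot":[0,-30,0],"jaw":0.5},{"dp":[88.5,0.7,35.3],"rot":[0,-40,0],"jaw":0.5},{"dp":[88.5,0.7,35.3],"rot":[0,-40,0],"jaw":0.5},{"dp":[88.5,0.7,35.3],"rot":[0,-40,0],"jaw":0.5},{"dp":[88.5,0.7,35.3],"rot":[0,-40,0],"jaw":0.5},{"dp":[88.5,0.7,35.3],"rot":[0,-40,0],"jaw":0.5}]'
python3 - <<'E'
from h import *
np.set_printoptions(precision=4,suppress=True)
s=bot.observe();Rm=R.from_quat(s["tool_rot"]);print(s["q"],Rm.as_matrix(),tool([.5138,-.0316,.140]))
E
```

```text
clock: 11.55
eef_pos: [0.514, -0.035, 0.2304]
tool_rot: [0.789, 0.615, -0.0, -0.0]
wrist_force: [0.7, 0.5, 0.6]
finger_gap: 0.0705
grasp_force: 0.0
[-0.2032  0.1778  1.6029  0.0002  1.3614  0.0434] [[ 0.2441  0.9697 -0.0005]
 [ 0.9697 -0.2441  0.0003]
 [ 0.0002 -0.0005 -1.    ]] [ 3.2241 -0.945  90.422 ]
```

```bash
python3 -m pendant '[{"dp":[1,0,25],"rot":[0,0,0],"jaw":0.5},{"dp":[1,0,40],"rot":[0,0,0],"jaw":0.5},{"dp":[1,0,55],"rot":[0,0,0],"jaw":0.5},{"dp":[1,0,75],"rot":[0,0,0],"jaw":0.5},{"dp":[1,0,90],"rot":[0,0,0],"jaw":0.5},{"dp":[1,0,90],"rot":[0,0,0],"jaw":0.5},{"dp":[1,0,90],"rot":[0,0,0],"jaw":0.5},{"dp":[1,0,90],"rot":[0,0,0],"jaw":0.5}]'
python3 - <<'E'
from h import *
np.set_printoptions(precision=4,suppress=True)
for _ in range(3):
  eyes.grab_frame("top"); print(tool([.5138,-.0316,.140]),bot.observe()["eef_pos"])
E
```

```text
clock: 12.55
eef_pos: [0.5151, -0.0317, 0.1414]
tool_rot: [0.787, 0.617, 0.001, 0.001]
wrist_force: [-1.1, 0.2, 1.4]
finger_gap: 0.0706
grasp_force: 0.0
[-0.2149 -1.1933  1.3301] [ 0.515  -0.0317  0.1413]
[-0.1936 -1.1015  1.2425] [ 0.5149 -0.0317  0.1412]
[-0.1986 -0.9867  1.1269] [ 0.5148 -0.0316  0.1411]
```

Well placed; close and then lift.

```bash
python3 -m pendant '[{"dp":[0,-1,1],"rot":[0,0,0],"jaw":-1},{"dp":[0,-1,1],"rot":[0,0,0],"jaw":-1},{"dp":[0,-1,1],"rot":[0,0,0],"jaw":-1},{"dp":[0,-1,1],"rot":[0,0,0],"jaw":-1},{"dp":[0,-1,1],"rot":[0,0,0],"jaw":-1},{"dp":[0,-1,1],"rot":[0,0,0],"jaw":-1},{"dp":[0,-1,1],"rot":[0,0,0],"jaw":-1},{"dp":[0,-1,1],"rot":[0,0,0],"jaw":-1}]'
python3 -m pendant '[{"dp":[0,0,-10],"rot":[0,0,0],"jaw":-1},{"dp":[0,0,-25],"rot":[0,0,0],"jaw":-1},{"dp":[0,0,-45],"rot":[0,0,0],"jaw":-1},{"dp":[0,0,-70],"rot":[0,0,0],"jaw":-1},{"dp":[0,0,-95],"rot":[0,0,0],"jaw":-1},{"dp":[0,0,-95],"rot":[0,0,0],"jaw":-1},{"dp":[0,0,-95],"rot":[0,0,0],"jaw":-1},{"dp":[0,0,-95],"rot":[0,0,0],"jaw":-1}]'
python3 - <<'E'
from h import *
np.set_printoptions(precision=4,suppress=True)
s=bot.observe();print(s["eef_pos"],tool([.5281,-.1861,s["eef_pos"][2]]))
E
```

```text
clock: 13.7
eef_pos: [0.5135, -0.0314, 0.1396]
tool_rot: [0.787, 0.617, -0.0, -0.0]
wrist_force: [0.5, -0.5, 0.4]
finger_gap: 0.023
grasp_force: 30.0
clock: 14.7
eef_pos: [0.5127, -0.0313, 0.2335]
tool_rot: [0.787, 0.617, -0.001, -0.001]
wrist_force: [0.8, -0.5, -1.5]
finger_gap: 0.0232
grasp_force: 30.0
[ 0.5127 -0.0313  0.2335] [-146.6373   52.0461   -0.0862]
```

```bash
python3 -m pendant '[{"dp":[-25,9,0],"rot":[0,0,0],"jaw":-1},{"dp":[-60,21,0],"rot":[0,0,0],"jaw":-1},{"dp":[-95,34,0],"rot":[0,0,0],"jaw":-1},{"dp":[-130,46,0],"rot":[0,0,0],"jaw":-1},{"dp":[-146.6,52,0],"rot":[0,0,0],"jaw":-1},{"dp":[-146.6,52,0],"rot":[0,0,0],"jaw":-1},{"dp":[-146.6,52,0],"rot":[0,0,0],"jaw":-1},{"dp":[-146.6,52,0],"rot":[0,0,0],"jaw":-1}]'
python3 - <<'E'
from h import *
np.set_printoptions(precision=4,suppress=True)
f=eyes.grab_frame("scene"); k=eyes.grab_frame("wrist")
s=bot.observe();p=s["eef_pos"];print(p,R.from_quat(s["tool_rot"]).as_matrix()[:,2])
for n,F in (("s",f),("w",k)):
  for z in (-.112,-.082,-.132): print(n,z,w2px(F,p+[0,0,z]))
  print(n,"mouth",w2px(F,[.5281,-.1861,.062]))
A=cv2.resize(f["color"][220:340,370:470],None,fx=4,fy=4,interpolation=2)
B=cv2.resize(k["color"][240:480,220:420],None,fx=2,fy=2,interpolation=2)
cv2.imwrite("pics/u3.png",np.hstack([A,B])[:,:,::-1])
E
```

```text
clock: 15.7
eef_pos: [0.5287, -0.1849, 0.2347]
tool_rot: [0.787, 0.617, 0.0, -0.0]
wrist_force: [0.1, -0.3, -0.9]
finger_gap: 0.023
grasp_force: 30.0
[ 0.5288 -0.1851  0.2348] [ 0.0002  0.0001 -1.    ]
s -0.112 [429.9443 270.3429]
s -0.082 [432.4233 257.8586]
s -0.132 [428.3463 278.3738]
s mouth [425.4788 294.5835]
w -0.112 [319.5924 239.146 ]
w -0.082 [319.658  249.6021]
w -0.132 [319.5555 233.2802]
w mouth [318.9805 224.5419]
```

View pics/u3.png

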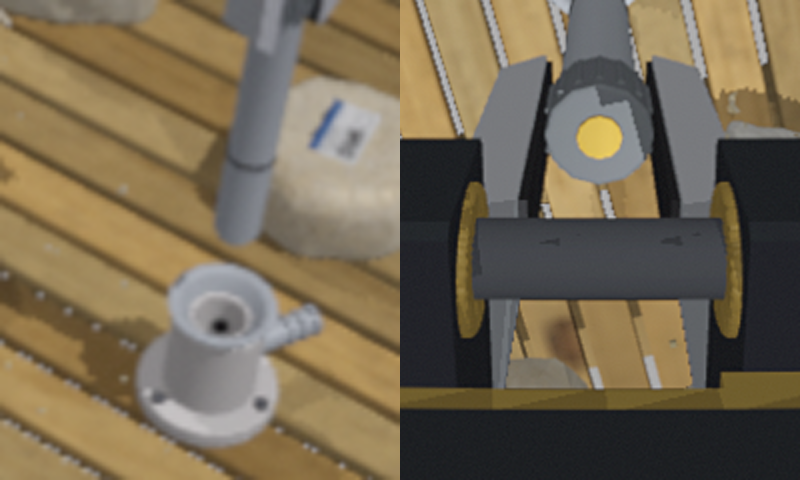

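The scene crop shows the foot at (429,279) over the white fitting's rim at (425.5,295.7). In the wrist view the tube is in line at column 320.

```bash
python3 - <<'E'
from h import *
np.set_printoptions(precision=4,suppress=True)
f=eyes.grab_frame("scene"); m=px2w(f,425.5,295.7,.062); p=bot.observe()["eef_pos"]
ft=px2w(f,429.2,279.2,p[2]-.132+.0005); print(m,ft-p)
m=(m+[.5281,-.1861,.062])/2; print(m,tool([m[0],m[1],.2]),tool([m[0],m[1],.132+.05]))
E
```

```text
[ 0.5259 -0.1875  0.062 ] [-0.0012 -0.0021 -0.1315]
[ 0.527  -0.1868  0.062 ] [-1.8076 -1.4516 34.8326] [-1.8086 -1.4562 52.8326]
```

```bash
python3 -m pendant '[{"dp":[-1.2,-1.4,10],"rot":[0,0,0],"jaw":-1},{"dp":[-1.2,-1.4,25],"rot":[0,0,0],"jaw":-1},{"dp":[-1.2,-1.4,38],"rot":[0,0,0],"jaw":-1},{"dp":[-1.2,-1.4,46],"rot":[0,0,0],"jaw":-1},{"dp":[-1.2,-1.4,52],"rot":[0,0,0],"jaw":-1},{"dp":[-1.2,-1.4,57],"rot":[0,0,0],"jaw":-1},{"dp":[-1.2,-1.4,60],"rot":[0,0,0],"jaw":-1},{"dp":[-1.2,-1.4,60],"rot":[0,0,0],"jaw":-1}]'
```

```text
clock: 16.85
eef_pos: [0.527, -0.187, 0.1745]
tool_rot: [0.787, 0.617, -0.0, -0.0]
wrist_force: [-0.6, 0.1, -2.2]
finger_gap: 0.0233
grasp_force: 30.0
```

```bash
python3 - <<'E'
from h import *
np.set_printoptions(precision=4,suppress=True)
s=bot.observe();print(s["wrist_force"],s["ft_torque"],s["eef_pos"],s["grasp_force"],s["finger_gap"])
E
```

```text
[-0.5783  0.0564 -2.2043] [-0.0753  0.2997  0.0159] [ 0.527  -0.187   0.1745] 29.999685771181248 0.023253819571024254
```

The foot is in the bore with no side load. Push on through the seal.

```bash
python3 -m pendant '[{"dp":[0,0,5],"rot":[0,0,0],"jaw":-1},{"dp":[0,0,9],"rot":[0,0,0],"jaw":-1},{"dp":[0,0,13],"rot":[0,0,0],"jaw":-1},{"dp":[0,0,17],"rot":[0,0,0],"jaw":-1},{"dp":[0,0,21],"rot":[0,0,0],"jaw":-1},{"dp":[0,0,25],"rot":[0,0,0],"jaw":-1},{"dp":[0,0,28],"rot":[0,0,0],"jaw":-1},{"dp":[0,0,28],"rot":[0,0,0],"jaw":-1}]'; python3 -m pendant '[{"dp":[0,0,1],"rot":[0,0,0],"jaw":-1},{"dp":[0,0,2],"rot":[0,0,0],"jaw":-1},{"dp":[0,0,3],"rot":[0,0,0],"jaw":-1},{"dp":[0,0,3],"rot":[0,0,0],"jaw":-1},{"dp":[0,0,4],"rot":[0,0,0],"jaw":-1},{"dp":[0,0,4],"rot":[0,0,0],"jaw":-1},{"dp":[0,0,4],"rot":[0,0,0],"jaw":-1},{"dp":[0,0,4],"rot":[0,0,0],"jaw":-1}]'
```

```text
clock: 17.85
eef_pos: [0.5268, -0.1869, 0.1462]
tool_rot: [0.787, 0.617, -0.0, -0.0]
wrist_force: [-1.8, -0.6, -0.5]
finger_gap: 0.0236
grasp_force: 30.0
clock: 18.85
eef_pos: [0.5273, -0.1871, 0.1435]
tool_rot: [0.787, 0.617, 0.0, 0.0]
wrist_force: [-2.6, 1.8, 8.1]
finger_gap: 0.0231
grasp_force: 30.0
```

```bash
python3 -m pendant '[{"dp":[0,0,1],"rot":[0,0,0],"jaw":-1},{"dp":[0,0,2],"rot":[0,0,0],"jaw":-1},{"dp":[0,0,2],"rot":[0,0,0],"jaw":-1},{"dp":[0,0,2],"rot":[0,0,0],"jaw":-1},{"dp":[0,0,2],"rot":[0,0,0],"jaw":-1},{"dp":[0,0,2],"rot":[0,0,0],"jaw":-1},{"dp":[0,0,2],"rot":[0,0,0],"jaw":-1},{"dp":[0,0,2],"rot":[0,0,0],"jaw":-1}]'
python3 - <<'E'
from h import *
np.set_printoptions(precision=4,suppress=True)
f=eyes.grab_frame("scene"); p=bot.observe()["eef_pos"]; print(p)
for z in (.062,.142,.162): print(z,w2px(f,[.527,-.187,z]))
save(f,"u4.png",(380,200,480,340),4)
E
```

```text
clock: 19.85
eef_pos: [0.5281, -0.1875, 0.1434]
tool_rot: [0.787, 0.617, 0.001, 0.002]
wrist_force: [-4.3, 2.0, 16.5]
finger_gap: 0.0234
grasp_force: 30.0
[ 0.528  -0.1875  0.1433]
0.062 [425.5999 295.2023]
0.142 [431.9395 263.5486]
0.162 [433.634  255.0543]
```

View pics/u4.png

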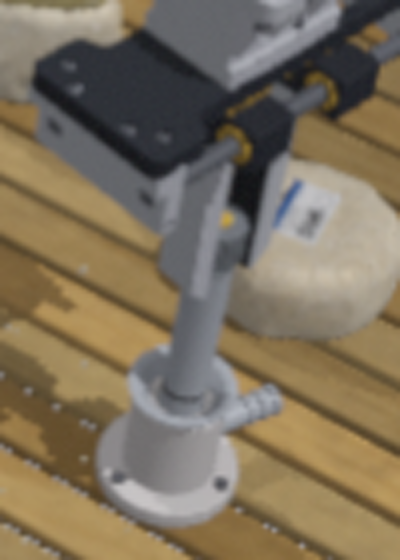

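The ring mark shows level with the rim at about (427,299). The force rose to 16.5 N with no further travel, so the foot is on the hard bottom. Let go and retreat upward.

```bash
python3 -m pendant '[{"dp":[0,0,-2],"rot":[0,0,0],"jaw":-1},{"dp":[0,0,-3],"rot":[0,0,0],"jaw":0.3},{"dp":[0,0,-3],"rot":[0,0,0],"jaw":0.3},{"dp":[0,0,-3],"rot":[0,0,0],"jaw":0.3},{"dp":[0,0,-3],"rot":[0,0,0],"jaw":0.3},{"dp":[0,0,-3],"rot":[0,0,0],"jaw":0.3},{"dp":[0,0,-3],"rot":[0,0,0],"jaw":0.3},{"dp":[0,0,-3],"rot":[0,0,0],"jaw":0.3}]'
python3 -m pendant '[{"dp":[0,0,-15],"rot":[0,0,0],"jaw":0.3},{"dp":[0,0,-40],"rot":[0,0,0],"jaw":0.3},{"dp":[0,0,-75],"rot":[0,0,0],"jaw":0.3},{"dp":[0,0,-110],"rot":[0,0,0],"jaw":0.3},{"dp":[0,0,-120],"rot":[0,0,0],"jaw":0.3},{"dp":[0,0,-120],"rot":[0,0,0],"jaw":0.3},{"dp":[0,0,-120],"rot":[0,0,0],"jaw":0.3},{"dp":[0,0,-120],"rot":[0,0,0],"jaw":0.3}]'
python3 - <<'E'
from h import *
f=eyes.grab_frame("scene"); save(f,"u5.png",(380,220,480,340),5)
print(w2px(f,[.527,-.187,.162]),w2px(f,[.527,-.187,.062]))
E
```

```text
clock: 20.9
eef_pos: [0.5272, -0.187, 0.1436]
tool_rot: [0.787, 0.617, 0.0, 0.0]
wrist_force: [0.5, -0.6, 1.1]
finger_gap: 0.0608
grasp_force: 0.0
clock: 21.9
eef_pos: [0.5266, -0.1867, 0.2622]
tool_rot: [0.787, 0.617, -0.001, -0.001]
wrist_force: [-0.1, 0.3, -0.6]
finger_gap: 0.0612
grasp_force: 0.0
[433.63399918 255.05433692] [425.59985582 295.20234678]
```

View pics/u5.png

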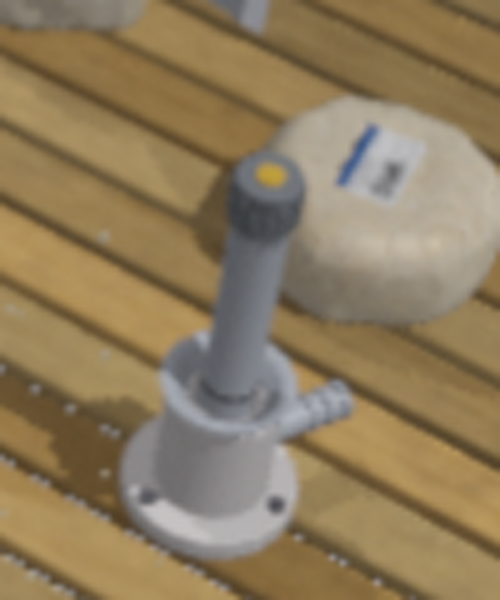

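The head top is at (433.6,255.0), exactly where a fully home riser should be. The gripper is clear and the cheeses are where they were.

```bash
python3 -c "
from plant import ticket; print(ticket.finish_job())"
```

```text
the job is handed in; nothing more can be done
None
```

The riser was stood in the setting stand and let go, gripped afresh, then pushed past the seal to the hard bottom of the white fitting and released; the cheeses were left alone and the job was handed in at about 22 s.

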